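# Swing the drying nozzle over the dish and open the gas valve

### The job

Get the gas stand ready to dry the open round dish: push its swing arm round with a fingertip until the nozzle is above the middle of the dish, and only then push the valve lever round until it lies in line with the supply pipe, fully open. Push gently and grip nothing; leave the dish, the beaker and the vial standing where they are, and the arm where you set it.

Things in the scene. Friction and masses are not known exactly. Their poses are not given: they have to be found in the camera images.
- gas_stand: Fixed stand. Origin: on the worktop, on the axis of the column that the arm turns about; z up; at yaw 0 its -x points to the robot. Grey base plate 110 x 280 x 12 mm, y = -225 to 55 mm. Column 38 mm across, to z = 156 mm. A pipe at z = 56 mm runs along y to the valve, lever axis at y = -170 mm. Three vessels stand at its -x and +y sides, 160 to 180 mm from the column axis.
- swing_arm (a joint): Arm angle about the column, rad, anticlockwise from above positive. 0: arm points along the stand's -x; -1.571: along its +y. Range -1.7 to 0.85; starts near 0, between two vessels. Stiff (0.16 N m), stays where left. The arm is a level aluminium bar 12 mm wide, 16 mm high (z = 125 to 141 mm), reaching 181 mm out.
- nozzle (a point): Tip of the nozzle, the steel cone pointing down at the outer end of the swing arm, 170 mm from the column axis, 85 mm above the worktop (higher than every vessel below). A black block 22 mm across joins it to the bar.
- bar_push (a point): Point in the middle of the swing arm's bar (height 133 mm), 100 mm out from the column axis; both upright sides here, 6 mm away on either hand, are free to be pushed.
- valve_lever (a joint): Lever angle about its vertical axis, rad, anticlockwise from above positive. 0: closed, pointing along the stand's -x, across the pipe; 1.571: fully open at its stop, pointing along the stand's -y, in line with the pipe, away from the column. Starts at 0 to 0.2. Stiff (0.12 N m), stays where left. Level, reaching 98 mm out.
- lever_push (a point): Point in the middle of the lever's black grip, 70 mm out from the lever's axis, 95.5 mm above the worktop; the grip is 60 mm long, 16 mm wide, 13 mm high (z = 89 to 102 mm), with nothing beneath it higher than 80 mm.
- dish: The open round dish (petri dish, pale filling), 90 mm across, 15 mm high, loose. Origin: centre of its underside, z up. In any of the three vessel places.
- beaker: Bystander: small clear beaker, 59 mm across, 70 mm high, loose. Origin: centre of its underside.
- vial: Bystander: small capped vial, 27 mm across, 56 mm high, loose. Origin: centre of its underside.
Mind the look-alikes: they are no part of the job. Of the things that look like the dish, take the one that is nearest to the robot's base at the start.

How it is judged (in metres and radians):
On the way, in this order (a step that is already met when the one before it is completed fails the run):
1. the nozzle is over the middle of the dish while the valve is still closed (horizontal distance between nozzle and dish below 0.022 m and value of joint valve_lever below 0.4 rad), for 0.2 s.
2. the valve lever is fully open with the nozzle still over the dish (horizontal distance between nozzle and dish below 0.022 m and value of joint valve_lever above 1.42 rad), for 0.2 s.
At the end, for the whole second after the job is handed in: The nozzle tip is within 22 mm (horizontally) of the dish's centre, the valve lever is at 1.42 rad or more (within about 9 degrees of in line with the pipe), the arm is at rest, and dish, beaker and vial stand upright within 15 mm of where they began (all of step 2 and velocity of joint swing_arm between -0.05 and 0.05 rad/s and distance of each of dish, beaker, vial from where it was at the start of the episode below 0.015 m and angle between each of dish, beaker, vial's own z axis and vertical below 0.1 rad); the robot touches nothing.
It fails at once if the valve is opened while the nozzle is not over the dish (value of joint valve_lever above 0.4 rad and horizontal distance between nozzle and dish above 0.03 m).
It fails at once if the dish is shoved, lifted or tipped (distance of dish from where it was at the start of the episode above 0.02 m or angle between dish's own z axis and vertical above 0.3 rad).
It fails at once if the beaker is shoved, lifted or tipped (distance of beaker from where it was at the start of the episode above 0.02 m or angle between beaker's own z axis and vertical above 0.3 rad).
It fails at once if the vial is shoved, lifted or tipped (distance of vial from where it was at the start of the episode above 0.02 m or angle between vial's own z axis and vertical above 0.3 rad).
It fails at once if the swing arm or the lever is gripped hard or forced (more than 30 N) (contact force between the fingers and gas_stand above 30 N).
It also fails if it takes over 72 s, if anything falls off the work surface, if the arm or the gripper's body presses on something with over 40 N, if the wrist force passes 120 N, or if a joint passes its speed limit or range.

### The arm

A 6-joint arm with a two-finger parallel gripper is mounted at the origin on a cart in front of the work surface, level with it; the furniture and walls round the work are solid. World frame = base frame: x ahead of the robot, y to its left, z up, the work surface at z = 0. Lengths are in mm, angles in degrees, forces in N, time in s.
With the tool pointing down it reaches from about 325 to 925 mm from the base axis. Payload 3.1 kg.
Tool frame: the origin (TCP) lies at the very end of the fingers, on their centre line; the grasp point (between the pads) lies grasp_offset behind it (grasp_offset is the distance from the TCP to the grasp point, in mm); z points along the fingers, y is the line along which they close (so a half turn about z gives the same grasp; the last joint's range is limited). The gripper opens to 85 mm and grips with 20 to 120 N. Pads are 22 mm wide; open, the fingers measure 114 mm over their backs; the gripper's body (76 mm by 85 mm) begins 54 mm behind the grasp point. The pads swing forward as they close: fully open they stand 13 mm farther back than shut.
Start: joints at [68.572, 12.427, 92.441, -0, 75.132, -6.429], TCP at [161.743, 603.721, 231.3] pointing down, gripper open.
Joint ranges: [-157.48, 157.48], [-44.54, 120.13], [17.64, 146.25], [-64.5, 244.5], [7.68, 150.69], [-147.95, 147.95]. Speed limits (degrees/s): [159.86, 159.86, 180, 180, 180, 180].

### API

Orientations are given as [roll, pitch, yaw] about the fixed x, y, z axes, in that order (R = Rz(yaw) Ry(pitch) Rx(roll)).
In Python, from station import * gives the robot as it stands. Calls block until the motion is done:
- goto(position, orientation): joint-space move of the TCP to a pose.
- move_l(position, attitude=None, speed=150): straight line of the TCP; attitude=None keeps the orientation; speed is the mean speed in mm/s.
- move_j(angles): joint-space move.
- grip(opening, squeeze=None): finger opening in mm; squeeze is the grip in N (None keeps the last); returns when the fingers have stopped.
- wait(seconds).
- solve_ik(position, orientation): joint angles nearest the present ones, or None.
- get_obs(): the state.
- get_image(name): name is "side" or "top"; returns the picture (384x512x3 uint8, red, green, blue); there is no depth.
- get_calibration(name): a dict with "fx", "fy", "cx", "cy" (pixels), "R" (3x3) and "t" (3): a world point X has camera coordinates R X + t. Camera axes: x right, y down, z forward; pixel columns grow to the right and rows downward; lengths in mm; the calibration is good to about 2 mm. A picture is of the moment at which its call begins. get_calibration takes no time and is no camera call.
A pose or a line that the arm cannot do raises Unreachable and nothing moves.
- sign_off(): hands the job in; it is judged then, once.
Trained networks look in the newest picture that a camera, given by its name, has taken for a name from the list of things; names that differ only in an ending like _2 or _b are one class to them, and where a whole thing is asked for, a point or a joint stands for the part that bears it (a point fixed in the world has none). Each returns a list of dicts, best first, with "score" (0 to 1); they miss things now and then, are a little off and sometimes report something else, mostly with a low value. They report only what shows in the picture. A call takes as long as a camera call. They do not tell look-alikes from the thing itself.
- spot_in(name, camera): "extent" ([centre column, centre row, width, height] in pixels, round what is visible of it).
- regions_of(name, camera): "region" (384x512 bool, what is visible of it) and "extent" ([centre column, centre row, width, height] in pixels, round what is visible of it).
The state is a dict: "t": time; "joint_pos": joint angles; "qvel": joint speeds; "effort": joint torques, N m; "tcp_pos": TCP position; "ee_rot": TCP orientation; "wrist_force": force on the tool from outside, world axes, zero at the start; "moment": the same for the moment, N m; "grip_width": finger opening in mm; "grip_force": force on a finger pad.
Only numpy, scipy, OpenCV 4.12 (cv2) and the standard library are available. Lean on these libraries where they do the work, as an engineer would, in place of code of your own. Each camera call takes 0.05 s, during which the arm holds its last target. There are 200 camera calls.

## Working session

There is one attempt and no reset: what is moved stays moved. The work goes in short steps, each a Python script; the robot and the scene stay as the last script left them, time stands still between calls to the robot, and variables do not carry over. Pictures are saved under pics/ and viewed, at most 10 in all, crops included, and the job is handed in when it is done.

```bash
mkdir -p pics; ls; python3 - <<'E'
from station import *
import cv2,numpy as np
for c in ["side","top"]:
    im=get_image(c); cv2.imwrite(f"pics/{c}0.png",im[:,:,::-1])
    k=get_calibration(c); print(c,k)
    for n in ["gas_stand","swing_arm","nozzle","valve_lever","dish","beaker","vial"]:
        print(n,[(np.round(d["extent"]).astype(int).tolist(),round(float(d["score"]),2)) for d in spot_in(n,c)])
o=get_obs(); print(o)
E
```

```text
pics
side {'fx': 392.14985962085757, 'fy': 392.14985962085757, 'cx': 253.50456114660204, 'cy': 190.62334840909907, 'R': array([[ 0.83788814, -0.54578973,  0.00755247],
       [-0.21087987, -0.33643968, -0.91778975],
       [ 0.50346117,  0.76741248, -0.39699488]]), 't': array([-437.28095582,  236.03705643,  795.94196894])}
gas_stand [([225, 201, 12, 28], 0.63), ([285, 221, 135, 96], 0.59)]
swing_arm [([247, 197, 70, 44], 0.63)]
nozzle [([250, 194, 67, 38], 0.8)]
valve_lever [([314, 226, 31, 23], 0.67)]
dish [([194, 202, 29, 16], 0.92), ([217, 234, 31, 16], 0.59), ([245, 196, 24, 13], 0.49)]
beaker [([224, 200, 18, 32], 0.65)]
vial [([244, 248, 9, 25], 0.56), ([285, 222, 132, 95], 0.54)]
top {'fx': 366.4110861047552, 'fy': 366.4110861047552, 'cx': 259.05248495382426, 'cy': 191.76610658618, 'R': array([[ 0.02287573, -0.99958563, -0.01747181],
       [-0.9972193 , -0.02157477, -0.07133159],
       [ 0.07092508,  0.01905499, -0.99729962]]), 't': array([ 46.7583229 , 561.59783271, 916.17706983])}
gas_stand [([314, 200, 116, 104], 0.93)]
swing_arm [([279, 207, 16, 91], 0.73)]
nozzle [([280
[... 250 characters left out ...]
([309, 238, 11, 16], 0.66)]
{'t': 0.8, 'joint_pos': array([ 6.85724035e+01,  1.24247610e+01,  9.24390766e+01,  8.96731847e-04,
        7.51323870e+01, -6.42980098e+00]), 'qvel': array([ 0.04216241,  0.10929649, -0.00115491,  0.05924957,  0.00944481,
        0.04954396]), 'effort': array([-1.86212437e-04, -3.96843660e+01, -3.04228878e+01, -6.47450725e-05,
        5.55380211e-04,  4.08622469e-06]), 'tcp_pos': array([161.73646793, 603.74114107, 231.34711692]), 'ee_rot': array([ 1.79996151e+02, -4.38481435e-04,  1.65001974e+02]), 'wrist_force': array([-0.03561581,  0.41802694,  0.05145401]), 'moment': array([0.00812692, 0.02112717, 0.0164023 ]), 'grip_force': 0.0, 'grip_width': 85.3366483408081}
```

```bash
python3 - <<'E'
import cv2
t=cv2.imread("pics/top0.png"); cv2.imwrite("pics/topc.png",cv2.resize(t[90:290,140:400],None,fx=3,fy=3,interpolation=2))
s=cv2.imread("pics/side0.png"); cv2.imwrite("pics/sidec.png",cv2.resize(s[150:290,160:370],None,fx=3.8,fy=3.8,interpolation=2))
E
```

```text
(no output)
```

View pics/topc.png

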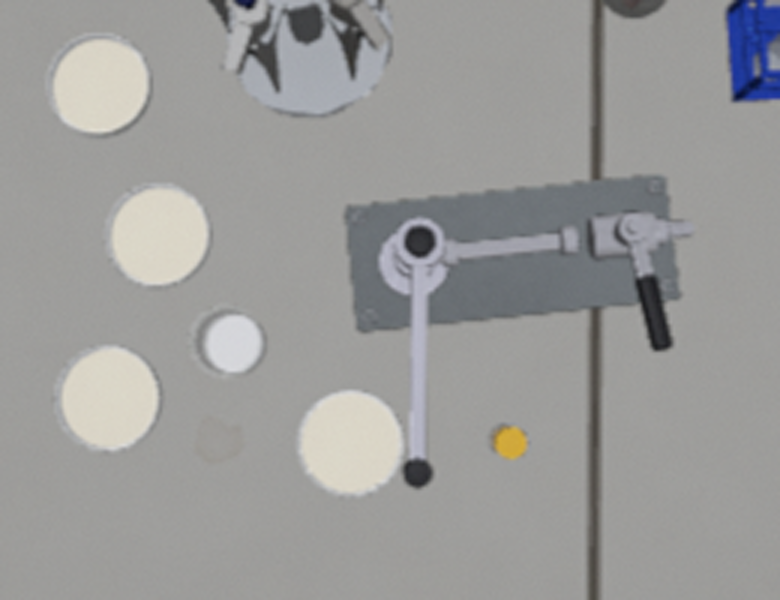

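View pics/sidec.png

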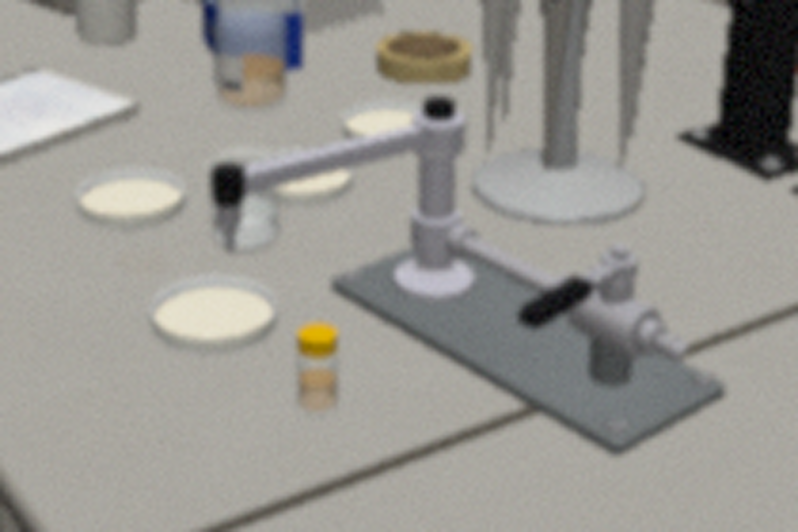

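Top view: four dish-like things sit at full-image pixels (173,118), (194,168), (175,220) and (257,238). Image rows grow towards the robot, so (257,238) looks nearest. It also stands about 170 mm from the column, just clockwise (+y) of the arm. The vial is at (309,238) and the beaker at (216,205). I'll measure all of these and enlarge the candidate to confirm it.

```bash
cat > h.py <<'E'
from station import *
import cv2,numpy as np
def ray(uv,z,c):
    k=get_calibration(c); d=k["R"].T@np.array([(uv[0]-k["cx"])/k["fx"],(uv[1]-k["cy"])/k["fy"],1])
    C=-k["R"].T@k["t"]; return (C+d*(z-C[2])/d[2])[:2]
def proj(X,c):
    k=get_calibration(c); p=k["R"]@np.asarray(X,float)+k["t"]; return np.array([k["fx"]*p[0]/p[2]+k["cx"],k["fy"]*p[1]/p[2]+k["cy"]])
def cen(m):
    return np.argwhere(m).mean(0)[::-1]
E
python3 - <<'E'
from h import *
np.set_printoptions(precision=1,suppress=True)
cor=np.array([(346,207),(664,178),(679,298),(360,331)])/3+[140,90]
W=np.array([ray(p,12,"top") for p in cor]).astype(float)
L=np.array([(55,55),(55,-225),(-55,-225),(-55,55)],float)
lc=L-L.mean(0); wc=W-W.mean(0); U,S,V=np.linalg.svd(lc.T@wc); R=(U@V).T
print("corner W",W,"sides",np.linalg.norm(np.diff(W,axis=0),axis=1)); o=W.mean(0)-R@L.mean(0)
print("col",o,"yaw",np.degrees(np.arctan2(R[1,0],R[0,0])),"resid",W-(L@R.T+o))
for z in(156,165): print("cap",ray((140+419/3,90+241/3),z,"top"))
print("lever axis",o+R@[0,-170], "nozzle block end",ray((140+417/3,90+473/3),141,"top"))
print("lever grip",[ray((140+a/3,90+b/3),102,"top") for a,b in((645,280),(661,346))], ray((140+634/3,90+228/3),105,"top"))
for c in("top","side"):
  get_image(c)
  for n,z in(("dish",8),("beaker",35),("vial",50)):
    for d in regions_of(n,c): p=cen(d["region"]); w=ray(p,z,c); print(c,n,round(d["score"],2),p,w,"R base",np.hypot(*w),"r col",np.hypot(*(w-o)), d["region"].sum())
t=cv2.imread("pics/top0.png"); cv2.imwrite("pics/dishc.png",cv2.resize(t[200:270,220:330],None,fx=6,fy=6,interpolation=2))
E
```

```text
corner W [[ 646.1   71. ]
 [ 676.8 -202.8]
 [ 573.2 -215.9]
 [ 539.    56.5]] sides [275.5 104.4 274.5]
col [598.6  11.6] yaw 6.879638313119744 resid [[-0.5 -1.8]
 [-3.3  2.4]
 [ 2.3  2.5]
 [ 1.6 -3.2]]
cap [598.9  12.5]
cap [597.7  12.9]
lever axis [ 619.  -157.2] nozzle block end [429.5  10.2]
lever grip [array([ 579.1, -165. ]), array([ 528.2, -177.6])] [ 619.1 -155.7]
top dish 0.85 [175.9 222.2] [477.8 272.6] R base 550.0679829557247 r col 287.61590935165793 940
top dish 0.68 [192.9 167.6] [620.9 233.7] R base 663.4063178057239 r col 223.17589911887373 904
top dish 0.61 [256.7 237. ] [444.8  62.8] R base 449.16483867241885 r col 162.12494564250073 956
top dish 0.16 [279.6 201.9] [536.1   5.9] R base 536.1366514929381 r col 62.746633309008494 729
top beaker 0.9 [215.9 203.4] [527.8 166.9] R base 553.5472290335803 r col 170.73119643131795 487
top beaker 0.66 [355.6 184. ] [ 584.3 -182.7] R base 612.1356306317958 r col 194.77702887586642 325
top beaker 0.56 [279.4 201.2] [536.8   7.3] R base 536.8557687609633 r col 61.93951356643619 673
top vial 0.67 [309.1 236.4] [451.5 -66.2] R base 456.3810642429037 r col 166.3789430440145 118
side dish 0.65 [216.1 232. ] [443.8  66.7] R base 448.75518805533716 r col 164.3560797690325 513
side dish 0.53 [258.8 180.7] [750.  315.5] R base 813.673159687956 r col 339.54220249142674 151
side dish 0.5 [243.4 199.1] [619.9 210. ] R base 654.4785471922623 r col 199.56305473490937 141
side beaker 0.74 [226.  204.7] [524.2 153.7] R base 546.2347285897846 r col 160.3996208950185 265
side beaker 0.19 [312.2 225.3] [656.  -81.3] R base 661.0368278443362 r col 109.23443464737353 250
side vial 0.5 [243.  246.5] [430.6 -94.3] R base 440.82377503677554 r col 198.55717949488516 251
```

View pics/dishc.png

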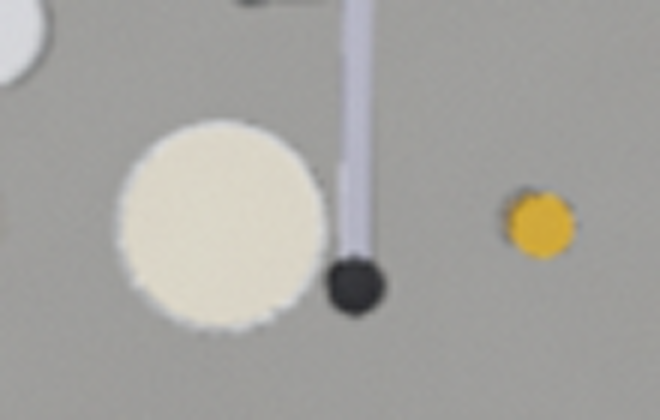

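The enlarged crop shows a dish with pale filling at full-image (257,237.5), which is about (444,63) mm and 449 mm from the base. The others measure roughly 550 mm or more, so this is the one. It lies at bearing about 162° from the column and the arm points at about 180.5°, so the arm has to turn about 18.5° clockwise. I'll push from the −y side.

```bash
cat >> h.py <<'E'
COL=np.array([598.3,12.3]); DISH=np.array([444,63.]); LEV=np.array([619,-156.5])
def u(a): a=np.radians(a); return np.array([np.cos(a),np.sin(a)])
def barpt(phi,off,r=100): return COL+r*u(phi)+off*u(phi+90)
def nozz():
    get_image("top"); 
    return
E
python3 - <<'E'
from h import *
O=[180,0,81]
grip(0)
goto([400,330,250],[180,0,120])
goto([*barpt(180.5,50),230],O)
move_l([*barpt(180.5,50),115],speed=100)
print(get_obs()["wrist_force"],get_obs()["t"],get_obs()["grip_width"])
for phi,off in [(180.5,25),(180.5,18),(178,17),(175,17),(172,17),(169,17),(166,17)]:
    move_l([*barpt(phi,off),115],speed=30); o=get_obs(); print(phi,off,o["wrist_force"].round(1),o["t"],o["tcp_pos"].round(1))
for c in("top","side"):
    im=get_image(c); cv2.imwrite(f"pics/{c}1.png",im[:,:,::-1])
t=cv2.imread("pics/top1.png")[150:270,190:390]; s=cv2.imread("pics/side1.png")[130:270,180:340]
f=lambda a:cv2.resize(a,(400,int(400*a.shape[0]/a.shape[1])),interpolation=2)
a,b=f(t),f(s); h=max(len(a),len(b)); pad=lambda x:np.vstack([x,np.zeros((h-len(x),400,3),np.uint8)])
cv2.imwrite("pics/p1.png",np.hstack([pad(a),pad(b)]))
E
```

```text
[ 0.30894497  0.03724971 -0.55848684] 6.05 0.16621920897344758
180.5 25 [ 0.4 -0.4  0.7] 7.0333 [498.5 -13.6 115. ]
180.5 18 [ 0.9  0.5 -1. ] 7.4167 [498.4  -6.4 115. ]
178 17 [ 0.8 -0.7  0.4] 7.75 [497.7  -1.  115. ]
175 17 [-0.  -0.9 -0.5] 8.075 [497.    4.5 114.9]
172 17 [-0.1  0.   0.3] 8.4 [496.7   9.8 114.9]
169 17 [ 0.2 -0.5  0.1] 8.725 [496.7  15.1 115. ]
166 17 [ 0.2 -0.4 -0.4] 9.05 [497.1  20.4 115. ]
```

View pics/p1.png

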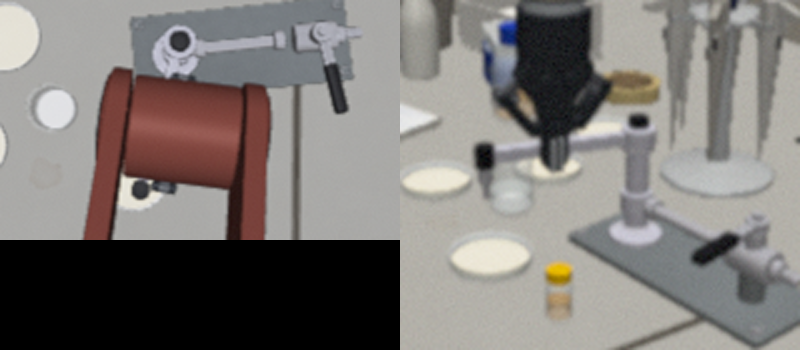

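The arm has turned with the finger. In the top view the nozzle block is over the dish at about (260,244), and in the side view the finger rests against the bar with nothing disturbed. Next I'll measure the block and make the final push.

```bash
python3 - <<'E'
from h import *
def block():
    t=get_image("top")[225:265,240:269].astype(int); m=t.max(2)<75
    n,l,s,c=cv2.connectedComponentsWithStats(m.astype(np.uint8)); i=1+np.argmax(s[1:,4])
    w=ray(c[i]+[240,225],141,"top"); d=w-COL; print(c[i]+[240,225],s[i,4],w,"bearing",np.degrees(np.arctan2(d[1],d[0])),"r",np.hypot(*d)); return w
block()
for p in(164.3,162.5): move_l([*barpt(p,17),115],speed=25)
w=block(); print("dish dist",w-DISH,np.hypot(*(w-DISH)),get_obs()["wrist_force"])
E
```

```text
[248.24242424 243.12121212] 66 [437.8098739   78.18340242] bearing 157.681176071579 r 173.48689659440072
[243.98958333 244.        ] 96 [435.66074749  87.51855868] bearing 155.18006683230112 r 179.19084247478088
dish dist [-8.33925251 24.51855868] 25.897931427697177 [0.92412262 0.45012434 0.38513972]
```

The detection column (248) disagrees with what I read by eye (260), so the red link may have been masked in. I'll back off and look with a clear view.

```bash
python3 - <<'E'
from h import *
move_l([*barpt(162.5,60),115],speed=100)
move_l([*barpt(162.5,60),230],speed=150)
goto([470,-230,230],[180,0,81])
t=get_image("top"); cv2.imwrite("pics/top2.png",t[:,:,::-1]); get_image("side")
cv2.imwrite("pics/p2.png",cv2.resize(t[140:270,190:390,::-1],None,fx=4,fy=4,interpolation=2))
print(get_obs()["t"])
E
```

```text
12.2583
```

View pics/p2.png

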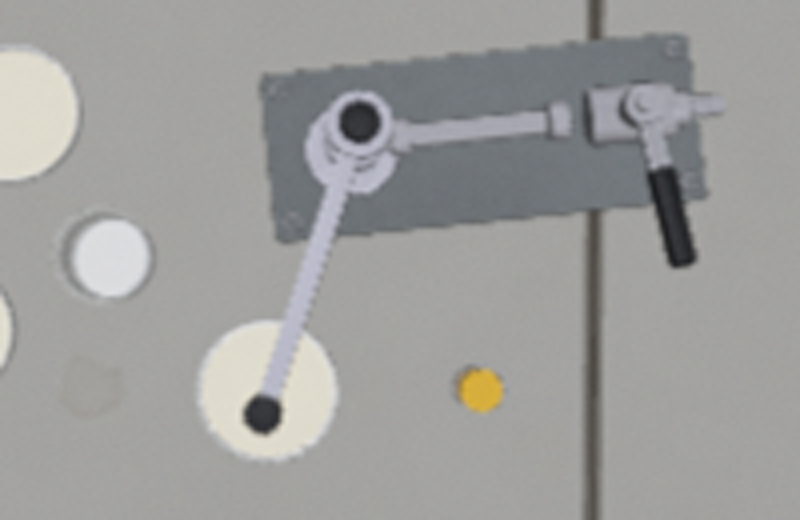

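The nozzle block is at crop (263,413), full-image (255.8,243.3), over the lower middle of the dish. The vial, beaker and dish look unmoved. The lever is still nearly across the pipe. I'll check the numbers, then push the lever with force monitoring.

```bash
cat >> h.py <<'E'
Z=92
def levpt(phi,off): return [*(LEV+70*u(phi)-off*u(phi+90)),Z]
def lo(phi): return [180,0,phi-90]
E
python3 - <<'E'
from h import *
get_image("top")
n=ray((255.75,243.25),141,"top"); d=n-COL; b=np.degrees(np.arctan2(d[1],d[0])); N=COL+170*u(b)
D=[ray(cen(x["region"]),8,"top") for x in regions_of("dish","top")[:3]]
print("nozzle",n,"bearing",b,"N",N,"dist",np.hypot(*(N-[444,63])))
if np.hypot(*(N-[444,63]))>14: raise SystemExit
p=levpt(193.3,45); p[2]=230
goto(p,lo(193.3)); move_l(levpt(193.3,45),speed=120)
print(get_obs()["joint_pos"].round(0))
phi=193.3; move_l(levpt(phi,22),speed=40)
while phi<268:
    phi+=4; move_l(levpt(phi,19.5),lo(phi),speed=40); o=get_obs()
    f=o["wrist_force"]; print(round(phi,1),f.round(1),round(o["t"],1))
    if np.hypot(f[0],f[1])>8: print("force"); break
t=get_image("top"); s=get_image("side")
cv2.imwrite("pics/p3.png",np.hstack([cv2.resize(t[140:240,300:400,::-1],(400,400)),cv2.resize(s[160:290,250:380,::-1],(400,400))]))
E
```

```text
nozzle [437.92672469  61.61890002] bearing 162.90599298331918 N [435.80995988  62.26985954] dist 8.22252164450141
[-21.  13. 108.  -0.  59. -34.]
197.3 [ 1.1  0.  -0.1] 15.3
201.3 [-0.5 -0.1 -0.2] 15.6
205.3 [-0.   0.4  0.5] 15.8
209.3 [-0.2  0.4  0.7] 16.1
213.3 [0.1 0.3 1.1] 16.4
217.3 [0.  0.7 0.5] 16.7
221.3 [-0.4  0.2  0.3] 16.9
225.3 [ 0.3  0.3 -0.3] 17.2
229.3 [-0.4 -0.4 -0.1] 17.5
233.3 [-0.4 -0.4 -0.2] 17.8
237.3 [-0.3 -0.1  0.2] 18.0
241.3 [-0.4  1.   0.2] 18.3
245.3 [-0.1 -0.4 -0.5] 18.6
249.3 [-0.2  0.1  0.5] 18.9
253.3 [ 0.1 -0.6  0.5] 19.1
257.3 [ 0.6 -0.1 -1. ] 19.4
261.3 [-0.8 -0.7  0.1] 19.7
265.3 [ 0.1 -0.3 -0.4] 20.0
269.3 [-0.4 -1.   0. ] 20.2
```

View pics/p3.png

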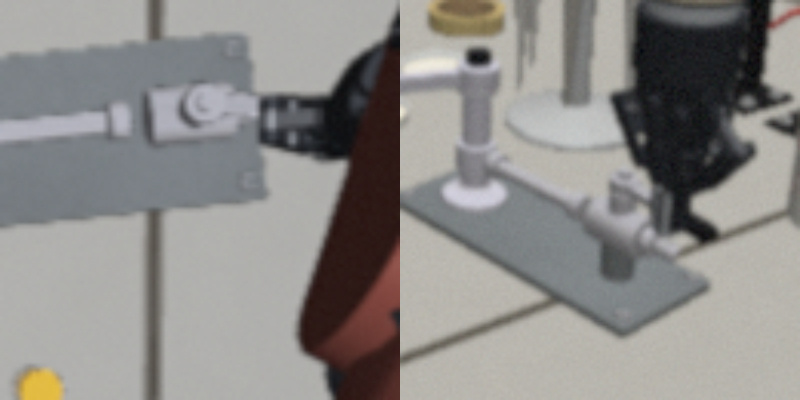

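The lever is nearly in line with the pipe: its shank points right from (205,105) to (260,108) in the left crop. I'll finish in small steps that stop on force, then retreat and look.

```bash
python3 - <<'E'
from h import *
phi=269.3
while phi<277:
    phi+=0.7; move_l(levpt(phi,19.5),lo(phi),speed=15); o=get_obs(); f=np.mean([get_obs()["wrist_force"] for _ in range(3)],0)
    print(round(phi,1),f.round(1))
    if np.hypot(f[0],f[1])>3.5: print("stop"); break
wait(.3)
move_l(levpt(phi,60),speed=80)
p=levpt(phi,60); p[2]=230; move_l(p,speed=150); goto([400,-260,230],[180,0,130])
t=get_image("top"); s=get_image("side"); o=get_obs(); print(o["t"])
for n,z in(("dish",8),("beaker",35),("vial",50)): 
    for c in("top",):
        for x in regions_of(n,c)[:3]: print(n,round(x["score"],2),ray(cen(x["region"]),z,c).round(1))
cv2.imwrite("pics/p4.png",np.hstack([cv2.resize(t[140:260,210:390,::-1],(790,527),interpolation=2)]))
E
```

```text
270.0 [-2.   0.8  1.4]
270.7 [-0.7 -0.8  1.4]
271.4 [-1.7  0.7  0.2]
272.1 [-1.2  0.3  1.4]
272.8 [-1.1  1.1  0.2]
273.5 [-0.5 -0.6  1.4]
274.2 [-1.2 -1.   0.2]
274.9 [-1.7 -0.7  0.8]
275.6 [-1.3  0.3 -0.6]
276.3 [-1.3 -0.9  0.3]
277.0 [-1.4 -0.9  0.2]
277.7 [-1.2 -0.4  1. ]
26.2333
dish 0.87 [477.8 272.6]
dish 0.84 [752.3 291. ]
dish 0.78 [620.7 234.6]
beaker 0.7 [528.7 165.8]
vial 0.5 [451.  -65.9]
```

View pics/p4.png

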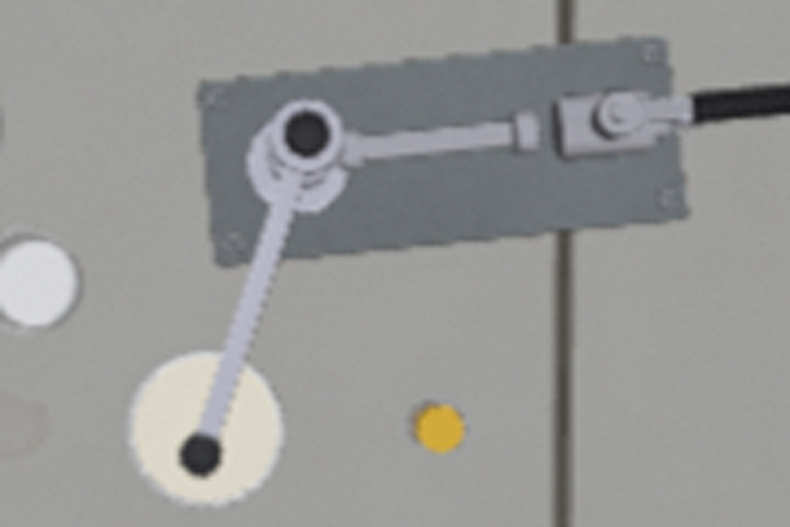

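The lever now lies along the pipe with its grip running right from (693,107). The nozzle is over the dish, and the vial and beaker are unmoved. I'll measure the lever's angle numerically.

```bash
python3 - <<'E'
from h import *
t=get_image("top")[145:185,360:420].astype(int)
m=(t.max(2)<60).astype(np.uint8); n,l,s,c=cv2.connectedComponentsWithStats(m); i=1+np.argmax(s[1:,4]); print(s[i])
P=np.argwhere(l==i)[:,::-1]+[360,145]; W=np.array([ray(p,101,"top") for p in P])
v=np.linalg.svd(W-W.mean(0))[2][0]; v*=np.sign(-v[1]); ang=lambda v:np.degrees(np.arctan2(v[1],v[0]))%360
print("centre",W.mean(0),"axis dir",ang(v),"from axle",ang(W.mean(0)-LEV),"len",np.ptp(W@v))
E
```

```text
[  8  15  24   8 138]
centre [ 627.92153602 -222.55789387] axis dir 276.1438845262827 from axle 277.69161685482413 len 54.23737039823948
```

The lever bearing is 276–278° and the fully open bearing is 277°, so it is well past the 1.42 rad threshold. Nothing else moved.

```bash
python3 -c "
from station import *
wait(0.5); print(sign_off(), get_obs()['t'])"
```

```text
the job is handed in; nothing more can be done
the job is handed in; nothing more can be done
```

The job is handed in, verdict not shown: by my camera measurements the nozzle is about 8 mm from the dish's centre, the valve lever is in line with the pipe (about 89–90° open), and the dish, beaker and vial are still standing where they were.

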